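Feed a screw and hold the sign panel against the sprung stop

ROBOT

A 6-joint arm with a two-finger parallel gripper is mounted at the origin on the work surface. World frame = base frame: x ahead of the robot, y to its left, z up, the work surface at z = 0. Lengths are in m, angles in rad, forces in N, time in s.
With the tool pointing down it reaches from about 0.35 to 0.775 m from the base axis. Payload 7.3 kg.
Tool frame: the origin (TCP) lies midway between the tips of the shut fingers; the grasp point (between the pads) lies 19 mm behind it; z points along the fingers, y is the line along which they close (so a half turn about z gives the same grasp; the last joint's range is limited). The gripper opens to 92 mm and grips with 3 to 60 N. Pads are 19 mm wide; open, the fingers measure 130 mm over their backs; the gripper's body (75 mm by 190 mm) begins 47 mm behind the grasp point.
Start: joints at [1.111, 0.342, 1.524, -0, 1.275, -0.146], TCP at [0.162, 0.499, 0.227] pointing down, gripper open.
Joint ranges: [-2.53, 2.53], [-0.77, 2.02], [0.04, 2.7], [-1, 4.14], [0.28, 2.66], [-3.11, 3.11]. Speed limits (rad/s): [2.57, 2.57, 3.14, 3.14, 3.14, 3.14].

INTERFACE

Orientations are given as a rotation vector (axis times angle).
In Python, from bench import * gives the robot as it stands. Calls block until the motion is done:
- move_pose(position, orientation): joint-space move of the TCP to a pose.
- move_straight(position, orientation=None, rate=0.15, f_stop=None): straight line of the TCP; orientation=None keeps the orientation; rate is the mean speed in m/s. With f_stop (N) it stops when the force on the tool has changed by that much, and returns True; else False.
- set_joints(angles): joint-space move.
- set_gripper(opening): opening from 0.0 (shut) to 1.0 (fully open); the grip force is fixed at half the most; returns when the fingers have stopped.
- wait(seconds).
- ik(position, orientation): joint angles nearest the present ones, or None.
- get_obs(): the state.
- capture(name): name is "side" or "top" or "wrist"; returns a dict with "image" (420x560x3 uint8, red, green, blue), "camera_matrix" (3x3 intrinsics, pixels), "T" (4x4, takes a point from camera to world coordinates). Camera axes: x right, y up, looking along -z (the intrinsics and any distortion apply to the point x, -y, -z); pixel columns grow to the right and rows downward; lengths in m; the calibration is good to about 2 mm. The wrist camera is an equidistant fisheye: a pixel r from the principal point sees the ray r / f radians off the axis. A picture is of the moment at which its call begins. There is no depth.
A pose or a line that the arm cannot do raises IKError and nothing moves.
- sign_off(): hands the job in; it is judged then, once.
The state is a dict: "time": time; "q": joint angles; "dq": joint speeds; "joint_efforts": joint torques, N m; "tcp_pos": TCP position; "orientation": TCP orientation; "contact_force": force on the tool from outside, world axes, zero at the start; "moment": the same for the moment, N m; "grip_width": opening from 0.0 (shut) to 1.0 (fully open); "grip_force": force on a finger pad.
Only numpy, scipy, OpenCV 4.12 (cv2) and the standard library are available. Lean on these libraries where they do the work, as an engineer would, in place of code of your own. Each camera call takes 0.05 s, during which the arm holds its last target. There are 200 camera calls.

TASK

Help me screw this sign panel: first swing the screw presenter's red-knobbed feed lever all the way to its stop and let it spring fully back, so that the next screw comes up. Then, with the yellow panel flat on the bench and its red middle mark in line with the jig's red centre line, press its edge square and flush against the aluminium stop bar so that the bar's black pointer lies over the green band, and finish while still holding it there with that steady push, for me to drive the screw. Never push that bar to the end of its travel, do not touch the bar or jig yourself, and leave the paint tin, tape roll and brush jar where they are.

Things in the scene. Friction and masses are not known exactly. Their poses are not given: they have to be found in the camera images.
- jig: Wooden jig fixed to the bench; x is the pressing direction (away from the robot, within 0.2 rad), z up. Origin on the bench under the middle of the free stop bar's front face. A red line on the bench runs along y = 0. A fixed block 240 mm wide, 36 mm high stands at x = 70 to 120 mm; bands on it for the bar's pointer: white (bar back under 8 mm), green (8 to 20 mm), red (more).
- bar_face (a point): Middle of the front face (towards the robot) of the jig's aluminium stop bar, 20 mm above the bench; moves with the bar, axes as the jig's. The bar is 220 mm long (y), 20 mm deep (x), 3 to 37 mm above the bench, with a red mark across its middle, on two sprung rods. It carries a black pointer: a needle 80 mm long along y, 78 mm behind the front face, 40 mm above the bench.
- stop_travel (a joint): How far the stop bar is pressed back along the jig's +x, in m: 0 free, 0.030 at the hard end. The spring gives 0.5 N per mm, no preload: the green band, 0.008 to 0.020, is 4 to 10 N.
- panel: Loose yellow sign panel, 0.3 to 0.54 kg, 130 (its x) by 180 (its y) by 12 mm, flat on the bench, +x edge roughly facing the bar (within 0.4 rad). Glued on top, centred, is a wooden batten to hold it by, 24 mm wide (x), 120 mm long (y), 30 mm high, its top 42 mm above the panel's underside; a red mark crosses its middle. Origin at the centre of the underside. Both long edges are alike.
- presenter: Grey screw presenter fixed to the bench to the robot's left or right, 120 mm (x) by 90 mm (y) by 74 mm high; its x axis points away from the robot (within 0.25 rad). A blue hopper, 36 mm high, stands on the half of its top nearer the robot. Origin at the centre of its underside.
- lever_pivot (a point): Upright axis of the feed lever, 12 mm ahead (presenter +x) of the presenter's middle, 83 mm above the bench.
- lever_knob (a point): Middle of the lever's red knob, an upright cylinder 20 mm across, from 86 to 122 mm above the bench; this point is 104 mm up and 85 mm from the pivot axis. It moves with the lever.
- feed_lever (a joint): Swing of the feed lever in rad, counterclockwise seen from above: 0 at rest (lever 0.5 rad clockwise of the presenter's +x), 1.0 at its stop. A spring returns it to 0: it takes about 1 N at the knob to start and 3.3 N at the stop.
- paint_tin: Bystander: loose paint tin, 90 mm across, 110 mm high, on the side opposite the presenter. Origin under its centre.
- tape_roll: Bystander: loose blue tape roll, 90 mm across, 30 mm high, lying flat, out beyond the work. Origin under its centre.
- brush_jar: Bystander: loose white jar with brushes, 72 mm across, 175 mm high in all, out beyond the work. Origin under its centre.
Not all that is in view belongs to the job. Leave any purple or turquoise look-alike of the panel alone.

How it is judged:
On the way, in this order (a step that is already met when the one before it is completed fails the run):
1. the feed lever is swung to its stop (value of joint feed_lever above 0.93 rad), for 0.05 s.
2. the feed lever is let go and has sprung back (value of joint feed_lever below 0.07 rad and contact force between the fingers and presenter below 0.3 N), for 0.2 s.
At the end, for the whole second after the job is handed in: Robot holds the panel still, flat (under 6 mm up, tilt under 0.05 rad), square to the bar (0.06 rad), centred within 10 mm, bar pressed back 7 to 21 mm with 3.3 to 11 N from the panel; robot touches the panel, not the jig; feed lever back under 0.07 rad (value of joint stop_travel between 0.007 and 0.021 m and contact force between panel and jig between 3.3 and 11 N and contact force between each of the fingers, the arm and jig below 0.3 N and contact force between any of the fingers, the arm and panel above 2 N and angle between the x axis of panel and the x axis of jig, either way round below 0.06 rad and y of panel in the frame of jig between -0.01 and 0.01 m and angle between panel's own z axis and vertical below 0.05 rad and height (world z) of panel below 0.006 m and linear speed of panel below 0.01 m/s and value of joint feed_lever below 0.07 rad); the arm keeps its last pose, push and grip.
It fails at once if the stop bar is pushed to the end of its travel (over 28 mm) (value of joint stop_travel above 0.028 m).
It fails at once if the robot touches the jig or its stop bar (contact force between any of the fingers, the arm and jig above 1 N).
It fails at once if a bystander (tin, tape roll, brush jar) is moved more than 20 mm (distance of any of paint_tin, tape_roll, brush_jar from where it was at the start of the episode above 0.02 m).
It also fails if it takes over 61 s, if anything falls off the work surface, if the arm or the gripper's body presses on something with over 40 N, if the wrist force passes 120 N, or if a joint passes its speed limit or range.

## Working session

There is one attempt and no reset: what is moved stays moved. The work goes in short steps, each a Python script; the robot and the scene stay as the last script left them, time stands still between calls to the robot, and variables do not carry over. Pictures are saved under pics/ and viewed, at most 10 in all, crops included, and the job is handed in when it is done.

```bash
mkdir -p pics; python3 - <<'E'
from bench import *
import cv2,pickle
for n in ("top","side"):
    c=capture(n); pickle.dump(c,open(f"pics/{n}0.pkl","wb"))
    cv2.imwrite(f"pics/{n}0.png",cv2.resize(c["image"][:,:,::-1],(800,600),interpolation=cv2.INTER_CUBIC))
    print(n,c["camera_matrix"],c["T"])
o=get_obs();print(o)
E
```

```text
top [[481.45295892   0.         274.57668703]
 [  0.         481.45295892 203.35880967]
 [  0.           0.           1.        ]] [[-1.79447307e-02  9.92255731e-01 -1.22908708e-01  3.39500966e-01]
 [-9.99837964e-01 -1.76333216e-02  3.62104972e-03  9.01417248e-03]
 [ 1.42571856e-03  1.22953771e-01  9.92411375e-01  1.44814641e+00]
 [ 0.00000000e+00  0.00000000e+00  0.00000000e+00  1.00000000e+00]]
side [[409.25474968   0.         273.28103428]
 [  0.         409.25474968 210.89971428]
 [  0.           0.           1.        ]] [[ 0.88578244  0.29509298 -0.35820331  0.10903764]
 [-0.46406602  0.57261028 -0.67584037 -0.79307288]
 [ 0.00567515  0.76487751  0.64415075  0.82773509]
 [ 0.          0.          0.          1.        ]]
{'time': 0.1, 'q': array([ 1.11100601e+00,  3.42638118e-01,  1.52486091e+00,  5.04315888e-06,
        1.27541063e+00, -1.46012492e-01]), 'dq': array([ 0.00016539, -0.00106217, -0.00131764,  0.00066353, -0.00038093,
        0.0024365 ]), 'joint_efforts': array([ 1.63610363e-03, -4.32002449e+01, -2.44695801e+01,  7.18795834e-02,
        5.25895553e-02, -1.20371587e-05]), 'tcp_pos': array([0.16187533, 0.49906547, 0.22614335]), 'orientation': array([-4.90801646e-01, -3.10261456e+00,  1.97207005e-03]), 'contact_force': array([ 0.67967366, -0.25212804,  0.77542587]), 'moment': array([-0.00330258, -0.0508584 , -0.02373155]), 'grip_force': 0.0, 'grip_width': 1.0009890747903227}
```

View pics/top0.png

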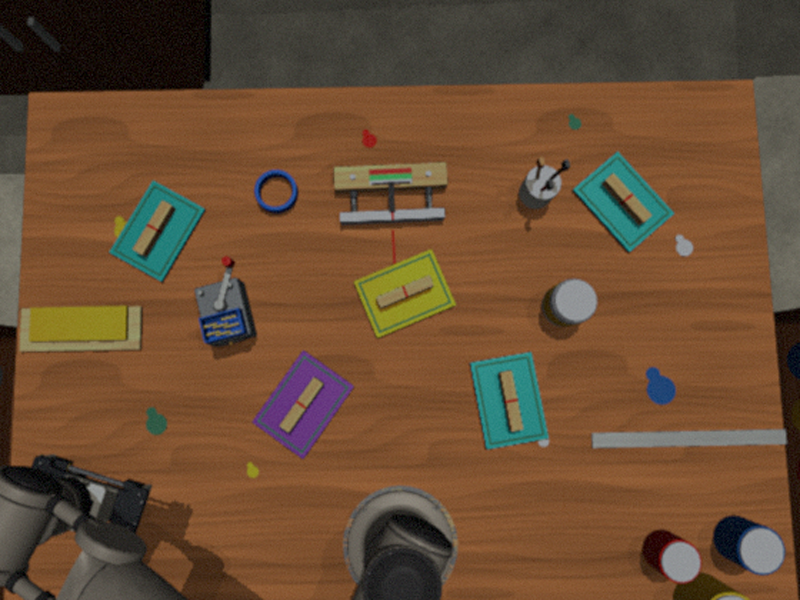

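View pics/side0.png

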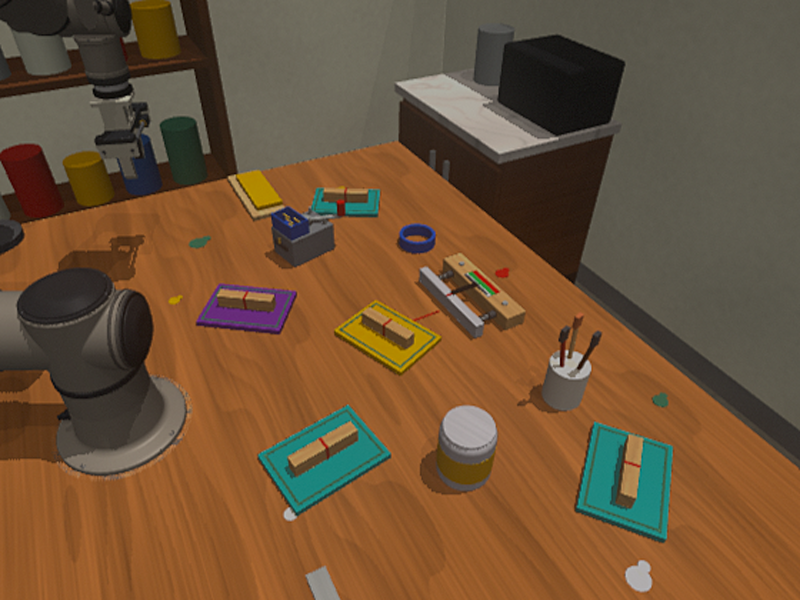

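The top view shows the presenter at (225,310) with its red knob at (228,262), the jig bar at (392,215), and the red line at (394,245). There are five lookalikes. Yellow with batten and red mark is at (405,292), a bare yellow slab lies on a board at (80,328), purple is at (303,404), and turquoise ones are at (157,230), (510,400) and (623,200). The panel at (405,292) fits: it is yellow, has a batten and is roughly facing the bar. I'll confirm it in a crop and measure it.

```bash
cat > h.py <<'E'
import numpy as np,cv2
def unproj(c,uv,z):
    K,T=c["camera_matrix"],c["T"]
    uv=np.atleast_2d(uv).astype(float)
    d=np.c_[(uv[:,0]-K[0,2])/K[0,0],-(uv[:,1]-K[1,2])/K[1,1],-np.ones(len(uv))]@T[:3,:3].T
    o=T[:3,3]; return o+d*((z-o[2])/d[:,2])[:,None]
def proj(c,P):
    K,T=c["camera_matrix"],c["T"]; p=(np.atleast_2d(P)-T[:3,3])@T[:3,:3]
    return np.c_[K[0,2]-K[0,0]*p[:,0]/p[:,2],K[1,2]+K[1,1]*p[:,1]/p[:,2]]
def hsv(c): return cv2.cvtColor(c["image"],cv2.COLOR_RGB2HSV)
def blob(m,box):  # biggest component in box x0,y0,x1,y1 
    k=np.zeros_like(m); x0,y0,x1,y1=box; k[y0:y1,x0:x1]=m[y0:y1,x0:x1]
    n,l,s,ce=cv2.connectedComponentsWithStats(k.astype(np.uint8))
    i=1+np.argmax(s[1:,4]); return l==i,s[i],ce[i]
def rect(c,mask,z):
    ct=max(cv2.findContours(mask.astype(np.uint8),0,2)[0],key=cv2.contourArea)
    p=unproj(c,ct[:,0,:],z)[:,:2]
    r=cv2.minAreaRect((p*1000).astype(np.float32)); b=cv2.boxPoints(r)
    e=[b[1]-b[0],b[2]-b[1]]; e=max(e,key=np.linalg.norm)
    return np.array(r[0])/1000,sorted(r[1]),np.arctan2(-e[0],e[1])if e[1]>0 else np.arctan2(e[0],-e[1])
E
python3 - <<'E'
import pickle; from h import *
c=pickle.load(open("pics/top0.pkl","rb")); im=c["image"]
cv2.imwrite("pics/crop1.png",cv2.resize(im[110:260,130:330,::-1],(800,600),interpolation=cv2.INTER_CUBIC))
H=hsv(c);h,s,v=[H[...,i].astype(int) for i in range(3)]
yel=(h>22)&(h<36)&(s>150)&(v>90)
m,st,ce=blob(yel,(240,165,325,240)); m2=cv2.morphologyEx(m.astype(np.uint8),cv2.MORPH_CLOSE,np.ones((3,3)))
print("panel",rect(c,m2,.012))
red=((h<5)|(h>174))&(s>170)&(v>100)
for n,b,z in(("knob",(140,170,175,200),.122),("line",(268,155,285,190),0),("batmark",(270,190,300,220),.042),("barmark",(268,143,285,158),.037)):
    try:
        m,st,ce=blob(red,b); print(n,st,ce,unproj(c,ce,z))
        if n=="line":
            ys,xs=np.nonzero(m); p=unproj(c,np.c_[xs,ys],0); print(p.min(0),p.max(0),np.polyfit(p[:,0],p[:,1],1))
    except Exception as e: print(n,e)
g=(s<60)&(v>110)
m,st,ce=blob(g,(232,140,318,160)); print("bar",st,ce,rect(c,m,.037))
blu=(h>100)&(h<125)&(s>150)
m,st,ce=blob(blu,(135,205,182,250)); print("hopper",st,rect(c,m,.11))
E
```

```text
panel (array([ 0.51297852, -0.0206198 ]), [104.8093032836914, 154.5054931640625], np.float32(0.3774933))
knob [155 180   7   6  30] [158.03333333 182.33333333] [[0.56861169 0.32817938 0.122     ]]
line [275 176   2   8  11] [275.63636364 179.63636364] [[ 0.59167716 -0.00080878  0.        ]]
[ 0.58126902 -0.00206685  0.        ] [0.60296272 0.00131908 0.        ] [ 0.02697257 -0.01676784]
batmark [283 204   1   1   1] [283. 204.] [[ 0.5113089  -0.02086453  0.042     ]]
barmark attempt to get argmax of an empty sequence
bar [238 147  36   8 237] [255.55274262 150.69198312] (array([0.67429657, 0.05819445]), [20.368526458740234, 105.30653381347656], np.float32(0.031062024))
hopper [140 216  32  19 202] (array([0.44349091, 0.33582947]), [51.74042892456055, 82.04230499267578], np.float32(0.20318724))
```

View pics/crop1.png

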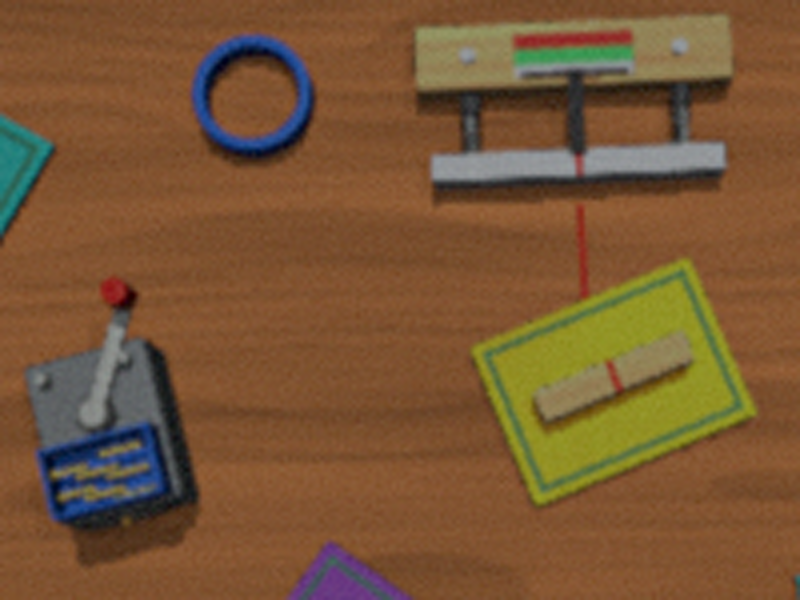

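The crop confirms the yellow panel with its batten. Its top corners are at crop pixels (472,349), (689,260), (755,409) and (538,505). The bar top corners run from (432,157) to (725,172), the lever pivot is at (95,413) and the knob at (116,291). I'll measure these and check them against the given sizes.

```bash
python3 - <<'E'
import pickle; from h import *
c=pickle.load(open("pics/top0.pkl","rb"))
def f(pts,z): return unproj(c,(np.array(pts)+.5)/4-.5+[130,110],z)[:,:2]
P=f([(472,349),(689,260),(755,409),(538,505)],.012)
print("panel",P.mean(0),[np.linalg.norm(P[i]-P[i-1]) for i in range(4)])
for a,b in((0,1),(3,2)): d=P[a]-P[b]; print("ang",np.arctan2(-d[0],d[1]))
Q=f([(536,402),(688,333),(692,360),(545,420)],.042); print("batten",Q.mean(0),Q,f([(614,376)],.042))
d=(Q[0]+Q[3]-Q[1]-Q[2]); print("batang",np.arctan2(-d[0],d[1]))
B=f([(432,157),(724,143),(725,172),(433,182)],.037); print("bar",B,B.mean(0),f([(579,163)],.037))
for a,b in((0,1),(3,2)): d=B[a]-B[b]; print("ang",np.arctan2(-d[0],d[1]),np.linalg.norm(d))
J=f([(415,28),(730,16),(732,78),(415,90)],.036); print("block",J,J.mean(0))
for a,b in((0,1),(3,2)): d=J[a]-J[b]; print("ang",np.arctan2(-d[0],d[1]),np.linalg.norm(d))
L=f([(580,207),(585,298)],0);print("line",L)
R=f([(26,370),(150,340)],.074);d=R[0]-R[1];print("pres",R,np.linalg.norm(d),np.arctan2(-d[0],d[1]))
pv=f([(95,413)],.09)[0];k=f([(116,289)],.122)[0]; print("pivot",pv,"knob",k,np.linalg.norm(k-pv),np.arctan2(k[1]-pv[1],k[0]-pv[0]))
E
```

```text
panel [ 0.51290143 -0.02158836] [np.float64(0.1275271441563929), np.float64(0.1773786645428146), np.float64(0.12343037827720638), np.float64(0.17774391984644983)]
ang 0.37574582875285606
ang 0.3988166183871066
batten [ 0.51041497 -0.02224969] [[ 0.49419567  0.03641124]
 [ 0.5434028  -0.07648742]
 [ 0.52326422 -0.07893392]
 [ 0.48079717  0.03001134]] [[ 0.51241396 -0.02125467]]
batang 0.3918655232846881
bar [[ 0.68064101  0.11157089]
 [ 0.68751392 -0.10735216]
 [ 0.66531287 -0.10749773]
 [ 0.66152823  0.11098609]] [0.67374901 0.00192677] [[0.67411422 0.00160043]]
ang 0.03138388517290114 0.21903091755123852
ang 0.017320555010213873 0.21851659590429812
block [[ 0.78073066  0.12363844]
 [ 0.78591661 -0.11464102]
 [ 0.73772834 -0.11482118]
 [ 0.73263928  0.12399553]] [0.75925372 0.00454294]
ang 0.021760738764645342 0.23833588895449379
ang 0.02130624545570081 0.2388709299367403
line [[ 0.64844894  0.00125625]
 [ 0.57780526 -0.00128305]]
pres [[0.52033599 0.4020213 ]
 [0.54054368 0.31312326]] 0.09116584813313577 0.22351495780018993
pivot [0.48663384 0.34804318] knob [0.56987848 0.32654476] 0.08597588187406104 -0.25273361450934406
```

```bash
cat >> h.py <<'E'
from scipy.spatial.transform import Rotation as Ro
def down(a): return Ro.from_matrix(np.array([[np.cos(a),np.sin(a),0],[np.sin(a),-np.cos(a),0],[0,0,-1]]).T.T).as_rotvec()
PV=np.array([.485,.3475]); R0=-.27
def lev(th,off,z):  # tool pose at tangential distance off behind the knob at lever value th
    f=R0+th; p=PV+.085*np.array([np.cos(f),np.sin(f)])+off*np.array([np.sin(f),-np.cos(f)])
    return [*p,z],down(f+np.pi/2)
E
python3 - <<'E'
from bench import *; from h import *; import pickle
print(Ro.from_rotvec(down(.3)).as_matrix().round(2))
set_gripper(0)
move_pose(*lev(0,.055,.2)); print(get_obs()["q"].round(3))
p,o=lev(0,.055,.097); print(move_straight(p,o,f_stop=8))
b=get_obs()["contact_force"]; print("free",b.round(2),get_obs()["time"])
for off in (.035,.025,.02):
    p,o=lev(0,off,.097); hit=move_straight(p,o,rate=.06,f_stop=8); print(off,hit,(get_obs()["contact_force"]-b).round(2))
for th in (.2,.4,.6,.8,.9,1.0,1.05,1.1,1.15):
    p,o=lev(th,.02,.097); hit=move_straight(p,o,rate=.06,f_stop=12); ob=get_obs()
    print(th,hit,(ob["contact_force"]-b).round(2),round(ob["time"],2))
    if np.linalg.norm((ob["contact_force"]-b)[:2])>9: break
c=capture("top");pickle.dump(c,open("pics/t1.pkl","wb"))
cv2.imwrite("pics/t1.png",cv2.resize(c["image"][150:270,100:260,::-1],(640,480),interpolation=cv2.INTER_CUBIC))
E
```

```text
[[ 0.96  0.3  -0.  ]
 [ 0.3  -0.96  0.  ]
 [ 0.   -0.   -1.  ]]
[0.335 0.529 1.3   0.    1.313 0.603]
False
free [0.57 0.32 0.22] 4.0333
0.035 False [-0.58 -0.08 -0.79]
0.025 False [ 0.04 -1.12  0.46]
0.02 False [-1.41 -1.09 -0.74]
0.2 False [-0.39 -1.31  0.26] 5.53
0.4 False [ 2.2  -3.04 -0.67] 5.97
0.6 False [ 2.06 -2.32  0.44] 6.41
0.8 False [ 3.34 -2.04  0.77] 6.85
0.9 False [ 2.84 -1.42  0.2 ] 7.14
1.0 False [ 4.62 -1.43  0.85] 7.43
1.05 False [ 6.8  -3.57  0.23] 7.68
1.1 False [ 12.38 -11.26  -0.75] 7.93
```

View pics/t1.png

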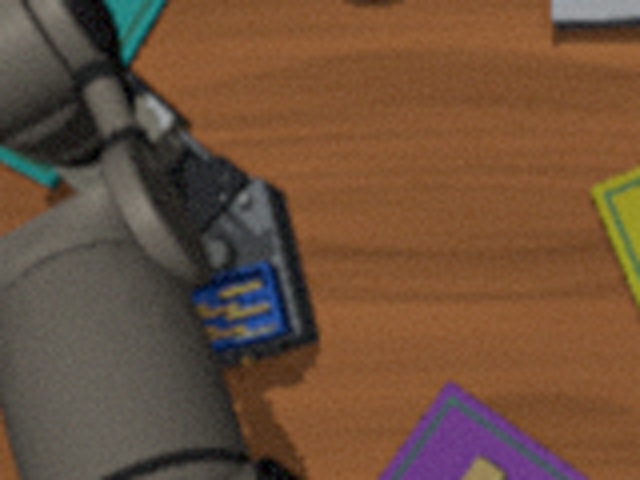

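Force rose to 16 N against the stop, so the lever is fully swung. Now I'll let it spring back, check the knob, and go for the batten.

```bash
python3 - <<'E'
from bench import *; from h import *; import pickle,sys
for th in (.8,.5,.2,0):
    p,o=lev(th,.022,.097); move_straight(p,o,rate=.15)
p,o=lev(0,.06,.097); move_straight(p,o)
wait(.3); print(get_obs()["contact_force"].round(2),get_obs()["time"])
p[2]=.2; move_straight(p,o,rate=.25)
A=.385+np.pi/2
set_gripper(1)
move_pose([.512,-.0213,.12],down(A)); print(get_obs()["q"].round(3))
c=capture("top");H=hsv(c);h,s,v=[H[...,i].astype(int) for i in range(3)]
red=((h<5)|(h>174))&(s>170)&(v>100); m,st,ce=blob(red,(130,165,180,205)); print("knob",ce,"was 158.0,182.3")
if np.hypot(*(ce-[158.03,182.33]))>1.5: sys.exit("knob?")
print(move_straight([.512,-.0213,.017],down(A),rate=.1,f_stop=8), get_obs()["tcp_pos"],get_obs()["contact_force"].round(2))
set_gripper(0); ob=get_obs(); print(ob["grip_width"]*92,ob["grip_force"],ob["contact_force"].round(2),ob["time"])
c=capture("side");cv2.imwrite("pics/s2.png",cv2.resize(c["image"][170:290,210:370,::-1],(640,480),interpolation=cv2.INTER_CUBIC))
E
```

```text
[ 0.49  0.6  -1.05] 10.3833
[-0.19   0.433  1.708  0.     1.    -0.575]
knob [158.  182.3] was 158.0,182.3
False [ 0.5124533  -0.02136098  0.01752874] [0.28 1.05 0.74]
23.76305204403897 29.99340534210205 [ 0.68 -0.18 -1.14] 15.85
```

View pics/s2.png

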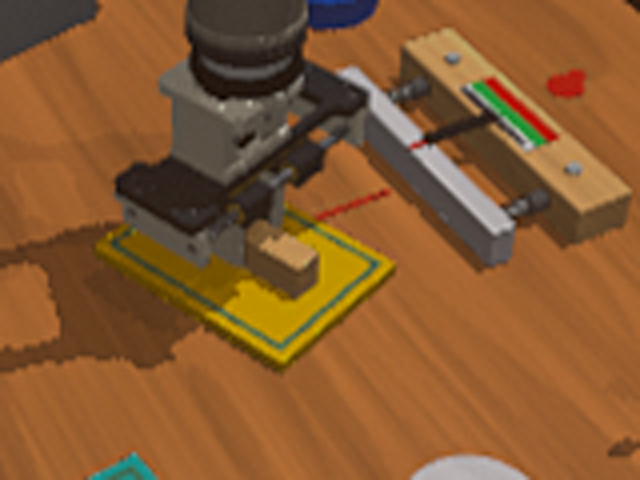

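The batten is gripped at 24 mm and the panel lies flat. Next I slide it to just short of the bar, squaring it on the way, then press in small steps.

```bash
python3 - <<'E'
from bench import *; from h import *; import pickle
z=get_obs()["tcp_pos"][2]; J=.023; D=down(J+np.pi/2); u=np.array([np.cos(J),np.sin(J)])
P0=np.array([.664,.0015])
def at(d): return [*(P0+(d-.065)*u),z]
print(move_straight(at(-.015),D,rate=.08,f_stop=25)); wait(.2)
f=lambda: np.mean([(wait(.02),get_obs()["contact_force"])[1] for _ in range(6)],axis=0)
b=f(); print("base",b.round(2))
for d in (-.008,-.004,0,.004,.008,.011):
    hit=move_straight(at(d),rate=.03,f_stop=15); ob=get_obs(); print(d,hit,f().round(2),(ob["tcp_pos"]-at(d)).round(4),round(ob["time"],2))
    if hit: break
for n,(x0,y0,x1,y1) in (("side",(240,150,400,270)),("top",(225,100,345,190))):
    c=capture(n);pickle.dump(c,open(f"pics/{n}3.pkl","wb"));cv2.imwrite(f"pics/{n}3.png",cv2.resize(c["image"][y0:y1,x0:x1,::-1],None,fx=5,fy=5,interpolation=cv2.INTER_CUBIC))
E
```

```text
False
base [1.37 1.53 0.18]
-0.008 False [-0.2  -0.19  1.16] [ 0.0001 -0.0002  0.    ] 17.68
-0.004 False [-0.84 -0.46  1.9 ] [ 0.     -0.0001 -0.    ] 18.06
0 False [-0.93 -0.19  2.44] [ 0.0001  0.     -0.    ] 18.44
0.004 False [-3.44 -0.67  4.26] [-0.0003 -0.      0.    ] 18.82
0.008 False [-5.39 -0.61  5.66] [-0.0006 -0.0001  0.    ] 19.21
0.011 False [-7.97 -1.22  7.21] [-0.0013 -0.0001  0.    ] 19.56
```

View pics/side3.png

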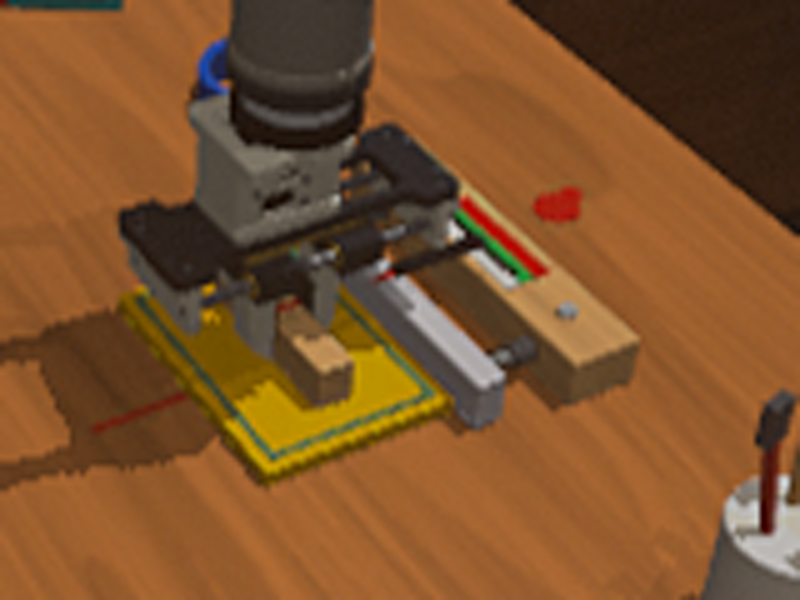

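View pics/top3.png

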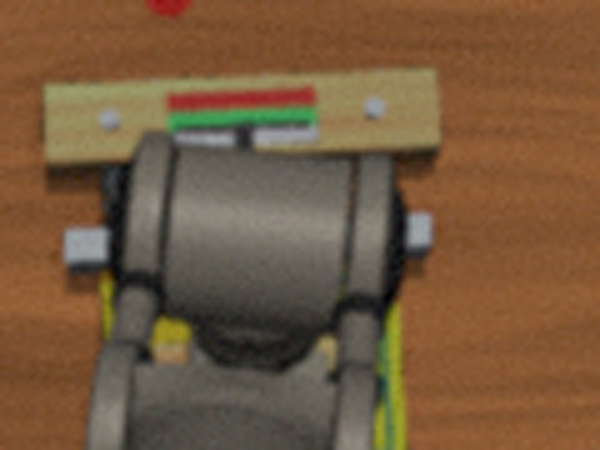

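The side view shows the panel flush on the bar. In the top view the pointer tip at (243,125) is only just at the green band's near edge, so travel is about 8 mm. I'll press about 5 mm more and measure travel, squareness and centring numerically.

```bash
cat > m.py <<'E'
import pickle; from h import *
J=.023; u=np.array([np.cos(J),np.sin(J)]); w=np.array([-u[1],u[0]]); P0=np.array([.664,.0015])
def barx(c):  # bar end rows, world x of centre at z=.037
    H=hsv(c); g=(H[...,1]<70)&(H[...,2]>100); r=[]
    for x0,x1 in((239,244),(308,311)):
        ys,xs=np.nonzero(g[135:158,x0:x1]); r.append((len(ys),*(unproj(c,[[xs.mean()+x0,ys.mean()+135]],.037)[0,:2].round(4))))
    return r
def yedge(c):
    H=hsv(c); y=(H[...,0]>22)&(H[...,0]<36)&(H[...,1]>150)&(H[...,2]>80); e=[]
    for r in range(163,189):
        x=np.nonzero(y[r,298:312])[0]
        if len(x): e.append((x.max()+298.5,r))
    p=unproj(c,e,.012)[:,:2]; k=np.polyfit(p[:,0],p[:,1],1); q=(p-P0)@w
    return len(e),"edge ang",round(np.arctan(k[0]),3),"jig y of right edge",round(np.median(q),4)
E
python3 - <<'E'
from bench import *; from m import *
b0=pickle.load(open("pics/top0.pkl","rb")); b1=pickle.load(open("pics/top3.pkl","rb"))
print(barx(b0)); print(barx(b1)); print(yedge(b1))
s=pickle.load(open("pics/side3.pkl","rb"))
q=unproj(s,np.array([(268,460),(447,392),(125,292)])/5+[240,150],.012)[:,:2]
for a,b in((0,1),(0,2)): d=q[b]-q[a]; print("side edge",np.linalg.norm(d).round(3),np.arctan2(d[1],d[0]).round(3))
print("corners jig",np.c_[(q-P0)@u,(q-P0)@w].round(4))
z=get_obs()["tcp_pos"][2]
for d in (.014,.0165):
    hit=move_straight([*(P0+(d-.065)*u),z],rate=.02,f_stop=8); wait(.2); ob=get_obs()
    print(d,hit,ob["contact_force"].round(2),ob["tcp_pos"].round(4),round(ob["time"],2))
c=capture("top"); pickle.dump(c,open("pics/top4.pkl","wb")); print(barx(c),yedge(c))
cv2.imwrite("pics/top4.png",cv2.resize(c["image"][105:185,230:330,::-1],None,fx=7,fy=7,interpolation=cv2.INTER_CUBIC))
E
```

```text
[(34, np.float64(0.6737), np.float64(0.1014)), (21, np.float64(0.6796), np.float64(-0.1023))]
[(34, np.float64(0.6822), np.float64(0.1016)), (19, np.float64(0.6878), np.float64(-0.1025))]
(26, 'edge ang', np.float64(0.03), 'jig y of right edge', np.float64(-0.0899))
side edge 0.122 0.009
side edge 0.17 1.6
corners jig [[-0.1156 -0.0839]
 [ 0.0066 -0.0856]
 [-0.1167  0.0865]]
0.014 False [-9.55 -1.79  8.76] [6.112e-01 1.000e-04 1.700e-02] 20.26
0.0165 False [-11.31  -1.53  10.18] [6.132e-01 2.000e-04 1.700e-02] 20.73
[(35, np.float64(0.6862), np.float64(0.1014)), (21, np.float64(0.6918), np.float64(-0.1026))] (26, 'edge ang', np.float64(0.03), 'jig y of right edge', np.float64(-0.09))
```

View pics/top4.png

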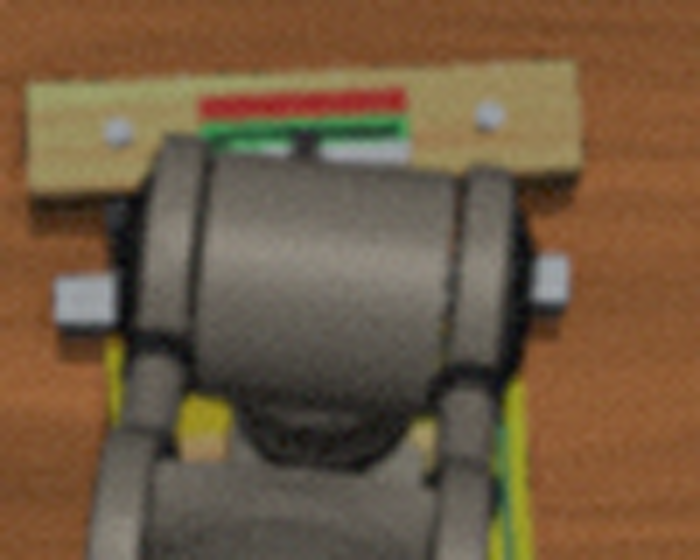

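The bar is back 12.5 mm, which is about 6 N. Its black needle lies mid-green at (305,135), the panel edge is square to within about 0.01 rad, and it is centred to about 1 mm. Handing in.

```bash
python3 - <<'E'
from bench import *
wait(.3); print(get_obs()["contact_force"].round(2)); print(sign_off())
E
```

```text
[-11.83  -1.67   9.18]
the job is handed in; nothing more can be done
None
```

The job is handed in: the lever was swung to its stop and sprang back, and the arm is still holding the panel square and centred on the bar, pressed back about 12.5 mm with the pointer in the green band; the judge's verdict was not shown.

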